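Hold a manifold block against the sprung stop for fastening

ROBOT

A 6-joint arm with a two-finger parallel gripper is mounted at the origin on a cart in front of the work surface, level with it; the furniture and walls round the work are solid. World frame = base frame: x ahead of the robot, y to its left, z up, the work surface at z = 0. Lengths are in mm, angles in rad, forces in N, time in s.
With the tool pointing down it reaches from about 275 to 750 mm from the base axis. Payload 10.2 kg.
Tool frame: the origin (TCP) lies at the very end of the fingers, on their centre line; the grasp point (between the pads) lies 19 mm behind it (ctrl.hold_point_z is the distance from the TCP to the grasp point, in mm); z points along the fingers, y is the direction in which the jaws open and shut (so a half turn about z gives the same grasp; the last joint's range is limited). The gripper opens to 85 mm and grips with 20 to 120 N. Pads are 22 mm wide; open, the fingers measure 114 mm over their backs; the gripper's body (76 mm by 85 mm) begins 54 mm behind the grasp point. The pads swing forward as they close: fully open they stand 13 mm farther back than shut.
Start: joints at [-1.354, 0.313, 1.498, -0, 1.331, -0.223], TCP at [223.512, -475.051, 231.294] pointing down, gripper open.
Joint ranges: [-2.94, 2.94], [-0.97, 2.17], [0.19, 2.56], [-1.23, 4.37], [0.02, 3.11], [-2.88, 2.88]. Speed limits (rad/s): [2.39, 2.39, 3.01, 3.14, 3.14, 3.14].

INTERFACE

Orientations are given as a unit quaternion [w, x, y, z].
In Python, from rig import readout, cams, workorder, spotter, ctrl gives the robot as it stands.
- The arm moves only by the tool step_arm, never from a script. Its argument "plan" is text: rows parted by semicolons, each of 5 numbers parted by spaces: the shift along the tool's x, y, z in cm, then the turn about the tool's z in degrees, then the opening in per cent of the stroke, from 0 (shut) to 100 (fully open). In form: x y z twist gripper; .... A call has 1 to 10 rows; each row is the pose to reach, as a shift and turn from the pose commanded when the call began, along the tool's axes at that moment; what a row does not reach only later rows make up. A row lasts 1/10 s, in which the tool goes at most 50 mm and 8.59 degrees, less where a joint would pass 70% of its speed; a pose out of reach is approached as far as the arm can. A call with a gripper value outside its range is refused whole. The fingers move at their own pace and stop on an object; "grip_force" is the grip in N (left out, the last holds). Time passes only in rows, so rows that repeat a pose let the fingers close. It gives the time, the measured TCP pose, the force and the opening at its end, in the units of the state.
- readout.sense(): the state, without advancing time (a new reading comes with each control period).
- cams.capture(name): name is "scene" or "top" or "wrist"; returns (picture, depth): 480x640x3 uint8, red, green, blue; 480x640 float32, mm along the optical axis (not along the pixel's ray), 0 where there is no reading.
- cams.camera_info(name): a dict with "vfov" (degrees; the focal length in pixels is half the picture's height over the tangent of half this angle, whatever the lens; pixels are square), "cx", "cy" (the principal point, pixels), "rvec" (rotation vector, rad) and "tvec" (3), from world to camera coordinates, as OpenCV has them. Camera axes: x right, y down, z forward; pixel columns grow to the right and rows downward; lengths in mm; the calibration is good to about 2 mm. A picture is of the moment at which its call begins: read the wrist's pose just before it. camera_info takes no time and is no camera call; for the wrist camera it gives the pose at the moment of the call.
- workorder.finish_job(): hands the job in, once; it reports no verdict.
Trained networks look in the newest picture that a camera, given by its name, has taken for a name from the list of things; names that differ only in an ending like _2 or _b are one class to them, and where a whole thing is asked for, a point or a joint stands for the part that bears it (a point fixed in the world has none). Each returns a list of dicts, best first, with "conf" (0 to 1); they miss things now and then, are a little off and sometimes report something else, mostly with a low value. They report only what shows in the picture. A call takes as long as a camera call. They do not tell look-alikes from the thing itself.
- spotter.regions_of(camera, target): "pixels" (480x640 bool, what is visible of it) and "extent" ([centre column, centre row, width, height] in pixels, round what is visible of it).
The state is a dict: "time_s": time; "joints": joint angles; "dq": joint speeds; "tau": joint torques, N m; "eef_pos": TCP position; "ee_rot": TCP orientation; "force": force on the tool from outside, world axes, zero at the start; "wrist_torque": the same for the moment, N m; "grip_width": opening from 0.0 (shut) to 1.0 (fully open).
Only numpy, scipy, OpenCV 4.12 (cv2) and the standard library are available. Lean on these libraries where they do the work, as an engineer would, in place of code of your own. Each camera call takes 0.05 s, during which the arm holds its last target. There are 200 camera calls.

TASK

Pick up the small aluminium manifold block and set it on the fixture plate in front of the sprung stop, lengthways with its brass hose nipple pointing away from the stop. Then slide it straight along the plate until you feel the rubber pad, and press it against the pad with a steady force of about 10 newtons, never hard enough to drive the pad to the end of its travel. Finish while still gripping and pressing it there, flat on the plate and square to the stop, so that a colleague can screw it down; leave the other things where they are.

Things in the scene. Friction and masses are not known exactly. Their poses are not given: they have to be found in the camera images.
- manifold: loose aluminium block, 64 mm long (x) x 40 mm wide (y) x 46 mm high (z), 0.2 to 0.45 kg, standing on the worktop; origin at the centre of its underside, z up. A brass hose nipple sticks out 18 mm from its -x end, 26 mm above the underside; its +x end is flat. Grip it across its 40 mm width near the middle of its length
- nipple (a point): free end of the brass hose nipple of the manifold block, 50 mm from the block's middle along its -x, 26 mm above the underside
- manifold_middle (a point): the centre of the manifold block, 23 mm above its underside
- fixture_plate: fixed aluminium plate 200 mm (x) x 96 mm (y) x 10 mm thick on the worktop; origin at the centre of its underside (upper face 10 mm higher). A grey stop bracket, 60 mm wide, 46 mm high, is clamped on its centre line near the +x end, facing -x. The block goes on the centre line (y = 0), lengthways, its flat +x end to the pad, and is pressed toward the plate's +x
- buffer (a joint): travel of the stop's rubber pad (40 mm wide, 10 to 40 mm above the plate's upper face): 0 m at rest, 0.014 m fully pushed in; a spring of 1.5 N per mm, no preload, resists (10 N is 6.7 mm). The stop is adjustable and its place is not reported: the resting pad's face stands somewhere from x = 0 to x = 30 mm in the plate's frame
- timer: bystander: bench timer 62 x 66 x 20 mm; origin at the centre of its underside
- stopper: bystander: rubber stopper 26 mm across, 28 mm high; origin at the centre of its underside
- reagent_bottle: bystander: reagent bottle with black cap, 49 mm across, 104 mm high; origin at the centre of its underside
Mind the look-alikes: they are no part of the job. Leave any green look-alike of the manifold alone.

How it is judged (in metres and radians):
On the way, in this order (a step that is already met when the one before it is completed fails the run):
1. the block is on the plate in front of the stop, upright, nipple away from the stop, not yet pressing the pad (z of manifold in the frame of fixture_plate between 0.008 and 0.0145 m and y of manifold in the frame of fixture_plate between -0.03 and 0.03 m and angle between manifold's own z axis and vertical below 0.12 rad and value of joint buffer below 0.0015 m and x of manifold in the frame of fixture_plate between -0.1 and 0.01 m and x of nipple in the frame of fixture_plate below -0.03 m), for 0.1 s.
2. the block presses the pad steadily with 5 to 15 N for one second (value of joint buffer between 0.0033 and 0.01 m), for 1 s.
At the end, for the whole second after the job is handed in: still gripped near its middle (35 mm), the block presses the pad with 5 to 15 N (pad in 3.3 to 10 mm), at rest, flat on the plate (within 3.5 mm, tilt under 0.08 rad), within 8 mm of the centre line, square within 0.12 rad, nipple away from the stop (all of step 2 and contact force between the fingers and manifold above 2 N and distance between the grasp point and manifold_middle below 0.035 m and z of manifold in the frame of fixture_plate between 0.008 and 0.0135 m and y of manifold in the frame of fixture_plate between -0.008 and 0.008 m and angle between the x axis of manifold and the x axis of fixture_plate, either way round below 0.12 rad and angle between manifold's own z axis and vertical below 0.08 rad and linear speed of manifold below 0.01 m/s and x of manifold in the frame of fixture_plate between -0.036 and 0.015 m and x of nipple in the frame of fixture_plate below -0.03 m); the arm keeps its last pose, push and grip.
It fails at once if the pad is driven nearly to the end of its travel (over 13 mm, 19.5 N) (value of joint buffer above 0.013 m).
It fails at once if the block is tipped over (angle between manifold's own z axis and vertical above 0.7 rad).
It fails at once if a bystander is moved more than 30 mm (distance of any of reagent_bottle, timer, stopper from where it was at the start of the episode above 0.03 m).
It also fails if it takes over 48 s, if anything falls off the work surface, if the arm or the gripper's body presses on something with over 40 N, if the wrist force passes 120 N, or if a joint passes its speed limit or range.

## Working session

There is one attempt and no reset: what is moved stays moved. The work goes in short steps, Python scripts to look and compute and a tool call to move; the robot and the scene stay as the last step left them, time stands still between calls to the robot, and variables do not carry over. Pictures are saved under pics/ and viewed, about 8 in all and at most 12, crops included, and the job is handed in when it is done.

Besides the shell and the picture viewer there is one more tool, called after "Call:" by a JSON object that holds its "op" and its "data". step_arm: Moves the arm, as the interface text tells. Its arguments: {"type":"object","properties":{"plan":{"type":"string"},"grip_force":{"type":"number"}},"required":["plan"]}

```bash
mkdir -p pics; cat > h.py <<'E'
import numpy as np, cv2
from rig import readout, cams, workorder, spotter, ctrl
def info(n):
    i=cams.camera_info(n); R=cv2.Rodrigues(np.array(i["rvec"],float))[0]; f=240/np.tan(np.radians(i["vfov"])/2)
    return f,i["cx"],i["cy"],R,np.array(i["tvec"],float).ravel()
def cloud(n,depth,inf=None):
    f,cx,cy,R,t=inf or info(n); v,u=np.mgrid[:480,:640]
    P=np.stack([(u-cx)/f*depth,(v-cy)/f*depth,depth],-1)
    return (P-t)@R   # world
E
python3 - <<'E'
from h import *
print(readout.sense(), ctrl.hold_point_z)
out=[]
for n in("scene","top"):
    im,d=cams.capture(n); W=cloud(n,d); np.savez(f"{n}.npz",im=im,d=d,W=W)
    im=im[...,::-1].copy()
    for t in("manifold","fixture_plate","timer","stopper","reagent_bottle","buffer"):
        for r in spotter.regions_of(n,t)[:3]:
            m=r["pixels"]&(d>0); p=W[m]
            print(n,t,round(r["conf"],2),np.round(r["extent"]),np.round(np.median(p,0)) if len(p) else None, np.round(np.percentile(p,[2,98],axis=0)).tolist() if len(p) else None)
    out.append(im)
cv2.imwrite("pics/a.png",out[0]);cv2.imwrite("pics/b.png",out[1])
E
```

```text
{'time_s': 0.0, 'joints': array([-1.35441116e+00,  3.13451092e-01,  1.49844824e+00,  3.27362913e-05,
        1.33098157e+00, -2.23406372e-01]), 'dq': array([ 2.34253855e-04, -1.81934191e-03, -3.91023542e-04,  8.79065817e-05,
       -6.74417234e-04, -1.57837680e-03]), 'tau': array([ 1.76372255e-04, -4.12270010e+01, -2.59740007e+01, -1.68023435e-04,
        4.16574301e-03,  8.22749058e-06]), 'eef_pos': array([ 223.4566006 , -474.7891086 ,  230.73031186]), 'ee_rot': array([-6.44063733e-04,  9.75920838e-01,  2.18124056e-01,  1.81583725e-05]), 'force': array([ 0.91741369,  0.25613162, -0.10475378]), 'wrist_torque': array([-0.00188961, -0.06617974, -0.01620818]), 'grip_width': 0.9962275531278384} 18.700000000000003
scene manifold 0.15 [334. 191.  25.  54.] [ 642. -150.   58.] [[631.0, -177.0, 4.0], [666.0, -135.0, 105.0]]
scene fixture_plate 0.96 [212. 293. 103.  93.] [551. 138.  10.] [[480.0, 88.0, 7.0], [658.0, 182.0, 12.0]]
scene stopper 0.83 [240. 374.  18.  26.] [381. 164.  22.] [[376.0, 153.0, 2.0], [397.0, 174.0, 30.0]]
scene reagent_bottle 0.8 [332. 191.  27.  51.] [ 642. -150.   5
[... 179 characters left out ...]
2.  34.  48.] [ 442. -131.   47.] [[410.0, -157.0, 0.0], [482.0, -103.0, 52.0]]
top manifold 0.69 [431. 259.  31.  43.] [ 492. -239.   47.] [[457.0, -267.0, 4.0], [526.0, -216.0, 52.0]]
top fixture_plate 0.56 [238. 216.  52. 101.] [558. 131.  11.] [[482.0, 88.0, 8.0], [668.0, 182.0, 15.0]]
top timer 0.95 [309. 316.  30.  35.] [384.  -8.  19.] [[355.0, -39.0, 4.0], [413.0, 24.0, 23.0]]
top stopper 0.75 [220. 310.  11.  13.] [389. 158.  28.] [[378.0, 150.0, 4.0], [399.0, 171.0, 32.0]]
top reagent_bottle 0.94 [388. 174.  26.  34.] [ 645. -156.   72.] [[632.0, -180.0, 11.0], [667.0, -136.0, 107.0]]
top buffer 0.8 [235. 190.  25.  20.] [611. 136.  44.] [[607.0, 117.0, 24.0], [633.0, 154.0, 54.0]]
```

View pics/a.png

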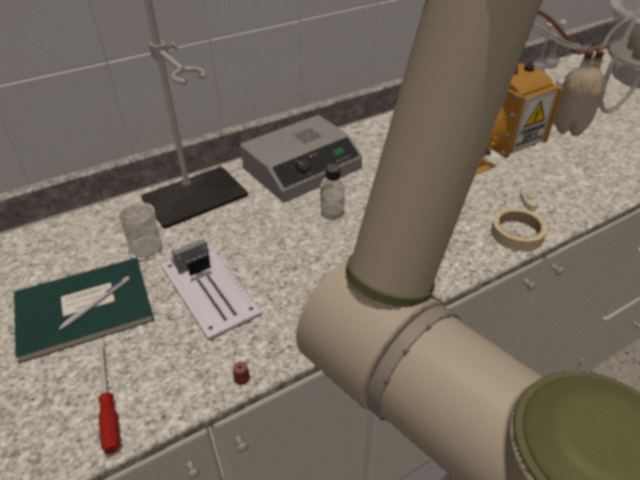

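View pics/b.png

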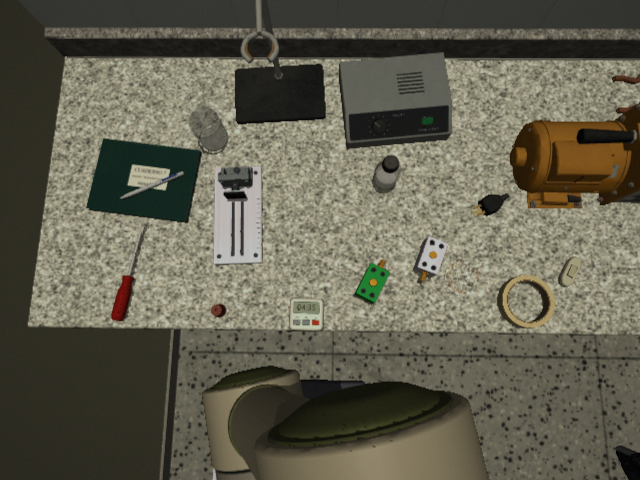

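The candidates are the green block at (372,282) and the silver-grey block at (432,257). The silver one fits "aluminium", and the green one is the look-alike I must leave alone. The plate is at (238,215) with its stop at the far end (235,180). Next I'll confirm with a crop and measure the orientations.

```bash
python3 - <<'E'
from h import *
z=np.load("top.npz"); im,d,W=z["im"],z["d"],z["W"]
cv2.imwrite("pics/c.png",cv2.resize(im[220:320,330:490,::-1],None,fx=5,fy=5,interpolation=cv2.INTER_CUBIC))
v,u=np.mgrid[:480,:640]
def rect(m,name):
    p=W[m][:,:2].astype(np.float32); r=cv2.minAreaRect(p); print(name,len(p),np.round(r[0],1),np.round(r[1],1),round(r[2],1),"med z",np.median(W[m][:,2]))
    return p
Z=W[...,2]
rect((abs(u-432)<26)&(abs(v-258)<30)&(Z>41)&(Z<56)&(d>0),"block top")
rect((abs(u-432)<26)&(abs(v-262)<30)&(Z>10)&(Z<37)&(d>0)&(v>268),"nipple-ish")
rect((abs(u-372)<22)&(abs(v-282)<30)&(Z>41)&(Z<56)&(d>0),"green top")
# plate by colour
hsv=cv2.cvtColor(im,cv2.COLOR_RGB2HSV)
m=(u>205)&(u<270)&(v>155)&(v<275)&(Z>6)&(Z<16)&(d>0)
m=cv2.morphologyEx(m.astype(np.uint8),cv2.MORPH_OPEN,np.ones((3,3)))>0
p=rect(m,"plate")
m=(u>205)&(u<270)&(v>155)&(v<225)&(Z>35)&(Z<75)&(d>0)
p=rect(m,"stop");print(np.round(W[m].min(0)),np.round(W[m].max(0)))
# fit of corner holes in plate: print world at plate screws
for a,b in((219,257),(257,257),(219,171),(257,171)): print((a,b),np.round(W[b,a],1))
E
```

```text
block top 739 [ 495.2 -243.1] [40.6 64.1] 68.7 med z 47.177833043559936
nipple-ish 88 [ 456.7 -229.9] [34.5 18.9] 69.0 med z 30.111267656938026
green top 754 [ 442.7 -130.7] [39.7 63.9] 63.4 med z 47.439966535682814
plate 3740 [580.  135.5] [200.2  96.1] 2.3 med z 11.316572966538265
stop 534 [636.7 137. ] [59.6 59.3] 3.3 med z 50.27052351270949
[607. 107.  35.] [668. 167.  61.]
(219, 257) [491.1 167.2  10.1]
(257, 257) [491.5  91.8  13.4]
(219, 171) [668.6 177.9   9.9]
(257, 171) [668.2  99.5  12.9]
```

View pics/c.png

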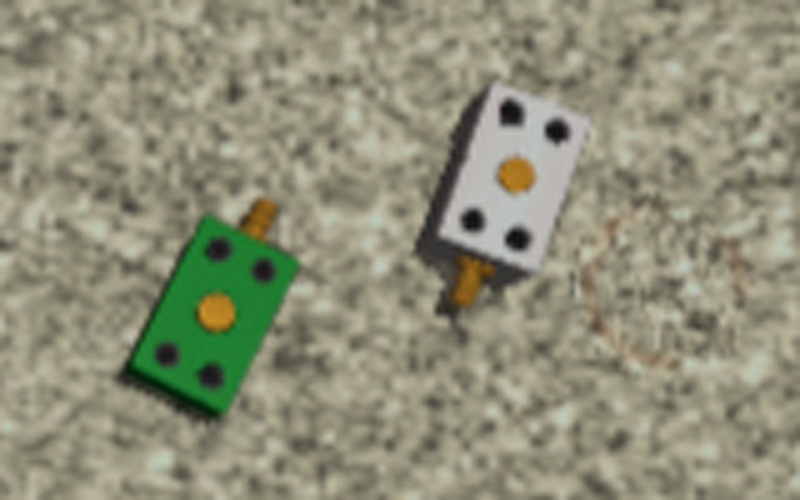

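The crop shows the silver-white aluminium block at about (433,254), with its nipple at (424,277) pointing toward the robot. That is the one to take, yaw −21°. The green one is a look-alike. I'll move above the silver block.

Call:
{"op": "step_arm", "data": {"plan": "3.4 -0.9 0.8 4.6 100; 6.9 -1.9 1.6 9.3 100; 10.3 -2.8 2.4 14 100; 13.8 -3.8 3.2 18.6 100; 17.2 -4.7 4 23.2 100; 20.7 -5.6 4.9 27.9 100; 24.1 -6.6 5.7 32.5 100; 27.6 -7.5 6.5 37.2 100; 31 -8.5 7.3 41.8 100; 34.5 -9.4 8.1 46.5 100", "grip_force": 50}}

```text
time_s: 1.7
eef_pos: [496.6, -242.0, 150.0]
ee_rot: [0.0, 0.982, -0.186, 0.0]
force: [0.6, -0.8, 0.6]
grip_width: 1.004
```

Call:
{"op": "step_arm", "data": {"plan": "0 0 0 0 100; 0 0 0 0 100; 0 0 0 0 100"}}

```text
time_s: 2.0
eef_pos: [495.2, -243.8, 150.5]
ee_rot: [0.0, 0.983, -0.185, 0.0]
force: [0.3, -0.2, -0.8]
grip_width: 1.001
```

```bash
cat >> h.py <<'E'
from scipy.spatial.transform import Rotation as Ro
def tool():
    s=readout.sense(); w,x,y,z=s["ee_rot"]; M=Ro.from_quat([x,y,z,w]).as_matrix()
    return s,M
E
python3 - <<'E'
from h import *
s,M=tool(); print(s["time_s"],s["eef_pos"].round(1),np.degrees(np.arctan2(M[1,0],M[0,0])).round(2),s["force"].round(1),s["joints"].round(2))
inf=info("wrist"); im,d=cams.capture("wrist"); W=cloud("wrist",d,inf); Z=W[...,2]
for r in spotter.regions_of("wrist","manifold")[:3]:
    m=r["pixels"]&(d>0)&(Z>41)&(Z<56)
    if m.sum()<50: continue
    q=cv2.minAreaRect(W[m][:,:2].astype(np.float32)); print(r["conf"],r["extent"],np.round(q[0],1),np.round(q[1],1),q[2],np.median(Z[m]))
m=(Z>41)&(Z<56)&(d>0)&(np.hypot(W[...,0]-495,W[...,1]+243)<60)
q=cv2.minAreaRect(W[m][:,:2].astype(np.float32)); print(m.sum(),q)
cv2.imwrite("pics/d.png",im[...,::-1])
E
```

```text
2.0 [ 495.2 -243.8  150.5] -21.31 [ 0.3 -0.2 -0.8] [-0.67  0.45  1.53 -0.    1.17  1.27]
0.71 [320.5, 247.9, 60.3, 116.2] [ 495.2 -243.6] [40.1 64.2] 69.07181549072266 46.96933238802151
0.65 [216.6, 348.1, 53.7, 115.3] [ 439.7 -137.9] [30.2 65.5] 59.24845504760742 46.937065455830194
5495 ((495.2153015136719, -243.55178833007812), (40.07862854003906, 64.23782348632812), 69.07181549072266)
```

View pics/d.png

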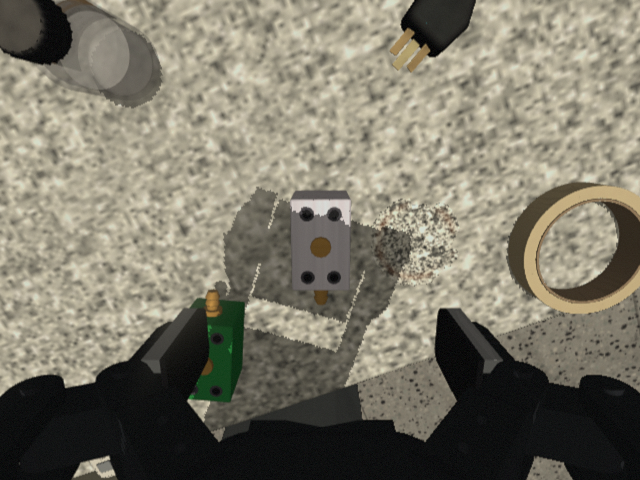

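The picture shows the silver block centred between the fingers at (320,247). The green one at (215,350) is clear of the finger paths. I'll descend and grip.

Call:
{"op": "step_arm", "data": {"plan": "0 0 2.5 0 100; 0 0 5.5 0 100; 0 0 8.5 0 100; 0 0 11 0 100; 0 0 13 0 100; 0 0 14.2 0 100; 0 0 14.2 0 100; 0 0 14.2 0 100; 0 0 14.2 0 30; 0 0 14.2 0 20", "grip_force": 60}}

```text
time_s: 3.1
eef_pos: [496.1, -243.4, 9.2]
ee_rot: [0.0, 0.983, -0.185, 0.001]
force: [0.2, -0.3, -0.2]
grip_width: 0.69
```

Call:
{"op": "step_arm", "data": {"plan": "0 0 0 0 10; 0 0 0 0 10; 0 0 0 0 10; 0 0 0 0 10; 0 0 0 0 10; 0 0 0 0 10; 0 0 0 0 10; 0 0 0 0 10"}}

```text
time_s: 3.9
eef_pos: [496.0, -243.2, 9.0]
ee_rot: [0.0, 0.983, -0.185, 0.0]
force: [-0.3, 1.3, 5.5]
grip_width: 0.465
```

Call:
{"op": "step_arm", "data": {"plan": "0 0 -1 0 10; 0 0 -3 0 10; 0 0 -6 0 10; 0 0 -9 0 10; 0 0 -11 0 10; 0 0 -12 0 10; 0 0 -12 0 10"}}

```text
time_s: 4.6
eef_pos: [495.9, -243.3, 129.3]
ee_rot: [0.0, 0.983, -0.185, 0.001]
force: [0.0, -0.8, -3.5]
grip_width: 0.459
```

Call:
{"op": "step_arm", "data": {"plan": "-0.6 -1.8 0 -1 10; -1.7 -5.4 0 -3 10; -3.1 -9.7 0 -6 10; -4.4 -14 0 -9 10; -5.8 -18.3 0 -12 10; -7.1 -22.5 0 -15 10; -8.5 -26.8 0 -18 10; -9.8 -31 0 -21 10; -10.9 -34.3 0 -23 10; -11.4 -36 0 -23.6 10"}}

```text
time_s: 5.6
eef_pos: [518.6, 137.2, 126.8]
ee_rot: [-0.0, 1.0, 0.022, -0.001]
force: [-0.8, 0.1, -3.0]
grip_width: 0.46
```

Call:
{"op": "step_arm", "data": {"plan": "0 0 0 0 10; 0 0 0 0 10; 0 0 0 0 10; 0 0 0 0 10"}}

```text
time_s: 6.0
eef_pos: [520.1, 132.9, 128.1]
ee_rot: [0.0, 1.0, 0.019, -0.0]
force: [-0.1, 0.8, -3.3]
grip_width: 0.461
```

```bash
python3 - <<'E'
from h import *
s,M=tool(); print(s["time_s"],s["eef_pos"].round(1),np.degrees(np.arctan2(M[1,0],M[0,0])).round(2),s["force"].round(1),s["grip_width"])
inf=info("wrist"); im,d=cams.capture("wrist"); W=cloud("wrist",d,inf); Z=W[...,2]
it=info("top"); it2,dt=cams.capture("top"); Wt=cloud("top",dt,it); 
for n,V,D in(("wrist",W,d),("top",Wt,dt)):
    z=V[...,2]
    m=(z>6)&(z<16)&(D>0)&(abs(V[...,0]-580)<110)&(abs(V[...,1]-135)<60); p=V[m][:,:2].astype(np.float32)
    print(n,"plate",m.sum(),cv2.minAreaRect(p),p.min(0),p.max(0))
    # long edges via line fit, robust
    c,sn=np.cos(.04),np.sin(.04); X=(p-[580,135.5])@np.array([[c,-sn],[sn,c]])
    lo=[];hi=[]
    for a in range(-90,95,6):
        k=X[abs(X[:,0]-a)<3,1]
        if len(k)>15: lo.append((a,np.percentile(k,.5)));hi.append((a,np.percentile(k,99.5)))
    for e in(lo,hi):
        e=np.array(e); print(" edge",len(e),np.round(e[:,0][[0,-1]]),np.round(e[:,1],1).tolist())
    m=(z>22)&(z<48)&(D>0)&(V[...,0]>595)&(V[...,0]<625)&(abs(V[...,1]-137)<22)
    print(" pad pts",m.sum(),np.percentile(V[m],[2,10,50],axis=0).round(1).tolist() if m.sum() else 0)
    # held block top
    m=(z>150)&(z<175)&(D>0)&(abs(V[...,0]-520)<60)&(abs(V[...,1]-133)<30)
    if m.sum()>30:print(" block",m.sum(),np.median(z[m]),cv2.minAreaRect(V[m][:,:2].astype(np.float32)))
cv2.imwrite("pics/e.png",im[...,::-1])
E
```

```text
6.0 [520.1 132.9 128.1] 2.23 [-0.1  0.8 -3.3] 0.4613292432784269
wrist plate 26789 ((582.7686767578125, 135.00173950195312), (173.7868194580078, 96.28485107421875), 2.556445360183716) [496.18298  83.05592] [671.1071  186.83803]
 edge 29 [-78.  90.] [-48.8, -48.5, -49.0, -48.8, -48.2, -48.3, -48.2, -48.0, -48.4, -48.2, -47.9, -48.1, -47.8, -48.3, -47.7, -47.8, -48.0, -47.7, -48.2, -47.7, -48.2, -47.6, -47.6, -47.8, -48.1, -48.0, -47.8, -47.8, -47.4]
 edge 29 [-78.  90.] [46.4, 46.8, 46.5, 46.6, 46.4, 46.2, 46.6, 46.2, 46.7, 46.2, 46.8, 46.4, 46.9, 46.4, 46.8, 46.5, 46.8, 46.6, 47.0, 47.3, 46.9, 47.0, 46.7, 47.5, 47.5, 47.4, 47.7, 47.3, 47.7]
 pad pts 625 [[607.2, 119.0, 25.9], [607.6, 125.5, 29.2], [618.0, 137.1, 40.6]]
 block 23519 165.96843123104657 ((524.5626831054688, 132.86228942871094), (55.24448013305664, 60.16121292114258), 2.4365041255950928)
top plate 1945 ((579.9793701171875, 123.95111083984375), (200.43357849121094, 77.2711410522461), 0.9028982520103455) [479.2399  83.795 ] [680.0257  161.09216]
 edge 31 [-90.  90.] [-47.8, -47.8, -48.0, -47.9, -47.5, -47.7, -47.6, -47.9, -47.7, -47.6, -47.7, -47.4, -47.6, -47.7, -47.8, -47.7, -47.3, -47.4, -47.6, -47.3, -47.4, -47.9, -47.4, -47.4, -47.5, -47.3, -47.4, -47.4, -47.7, -47.4, -47.4]
 edge 31 [-90.  90.] [29.0, 26.6, 25.6, 24.6, 2.0, 1.7, 2.2, 2.2, -2.7, -10.3, -25.5, -30.0, -31.5, -31.4, -31.4, -31.2, 4.8, 10.6, 9.9, 8.2, 6.9, -19.2, -14.0, -3.5, -2.7, -17.2, -29.8, -29.8, -28.1, -10.2, -29.4]
 pad pts 51 [[608.1, 116.3, 26.6], [608.3, 117.0, 27.6], [609.1, 126.7, 35.6]]
 block 116 165.4843332868325 ((492.4622802734375, 116.62364196777344), (12.120915412902832, 44.52439880371094), 70.1849365234375)
```

View pics/e.png

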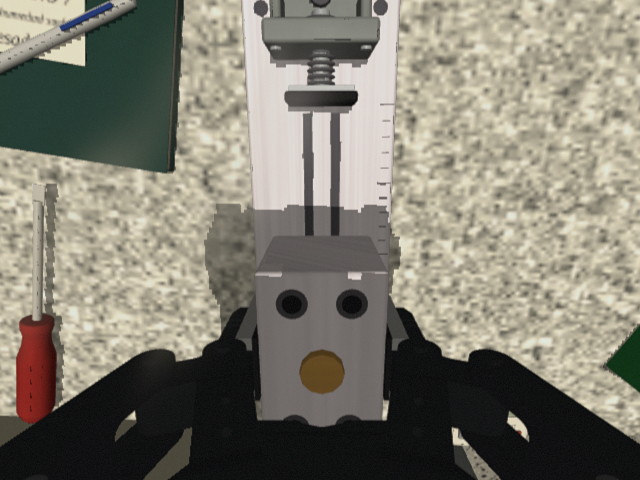

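The held block is at (320,345) and lined up with the plate. The resting pad's face is at about (320,97), at world x ≈ 607 (plate x ≈ 27). I'll lower it gently.

Call:
{"op": "step_arm", "data": {"plan": "0 0 1.5 -0.3 10; 0 0 4 -0.3 10; 0 0 6.5 -0.3 10; 0 0 8.5 -0.3 10; 0 0 9.8 -0.3 10; 0 0 10.4 -0.3 10; 0 0 10.4 -0.3 10; 0 0 10.4 -0.3 10"}}

```text
time_s: 6.9
eef_pos: [520.8, 133.7, 25.1]
ee_rot: [-0.0, 1.0, 0.023, 0.001]
force: [0.1, 0.7, -2.7]
grip_width: 0.459
```

Call:
{"op": "step_arm", "data": {"plan": "0 0 0.1 0 10; 0 0 0.2 0 10; 0 0 0.3 0 10; 0 0 0.4 0 10; 0 0 0.4 0 10; 0 0 0.4 0 10"}}

```text
time_s: 7.5
eef_pos: [520.2, 133.7, 20.3]
ee_rot: [0.0, 1.0, 0.023, -0.0]
force: [-0.5, 0.1, -2.5]
grip_width: 0.459
```

Call:
{"op": "step_arm", "data": {"plan": "0 0 0.05 0 10; 0 0 0.1 0 10; 0 0 0.1 0 10; 0 0 0.1 0 10"}}

```text
time_s: 7.9
eef_pos: [520.2, 133.7, 19.3]
ee_rot: [-0.0, 1.0, 0.023, -0.0]
force: [-0.4, -0.3, -1.8]
grip_width: 0.459
```

Call:
{"op": "step_arm", "data": {"plan": "0 0 0.05 0 10; 0 0 0.05 0 10; 0 0 0.05 0 10; 0 0 0.05 0 10"}}

```text
time_s: 8.3
eef_pos: [520.3, 133.7, 19.0]
ee_rot: [0.0, 1.0, 0.023, 0.0]
force: [-1.4, -0.3, 1.2]
grip_width: 0.456
```

Contact with the plate is felt: the force in z went from −3 to +1.2. Now I'll slide it toward the pad.

Call:
{"op": "step_arm", "data": {"plan": "0.3 0.02 0 0 10; 0.8 0.05 0 0 10; 1.4 0.05 0 0 10; 2 0.05 0 0 10; 2.6 0.05 0 0 10; 3.2 0.05 0 0 10; 3.8 0.05 0 0 10; 4.2 0.05 0 0 10; 4.4 0.05 0 0 10; 4.4 0.05 0 0 10"}}

```text
time_s: 9.3
eef_pos: [564.4, 135.2, 19.0]
ee_rot: [0.0, 1.0, 0.023, 0.0]
force: [-4.0, 0.6, 3.9]
grip_width: 0.458
```

Call:
{"op": "step_arm", "data": {"plan": "0.1 0 0 0 10; 0.2 0 0 0 10; 0.3 0 0 0 10; 0.4 0 0 0 10; 0.5 0 0 0 10; 0.6 0 0 0 10; 0.7 0 0 0 10; 0.7 0 0 0 10"}}

```text
time_s: 10.1
eef_pos: [571.1, 135.6, 19.0]
ee_rot: [-0.0, 1.0, 0.023, -0.0]
force: [-4.8, -0.7, 5.4]
grip_width: 0.458
```

Call:
{"op": "step_arm", "data": {"plan": "0 0 -0.03 0 10; 0 0 -0.03 0 10; 0 0 -0.03 0 10"}}

```text
time_s: 10.4
eef_pos: [571.3, 135.6, 19.0]
ee_rot: [-0.0, 1.0, 0.023, 0.0]
force: [-1.6, 0.3, 0.7]
grip_width: 0.464
```

Call:
{"op": "step_arm", "data": {"plan": "0.1 0 0 0 10; 0.2 0 0 0 10; 0.2 0 0 0 10"}}

```text
time_s: 10.7
eef_pos: [573.4, 135.6, 19.0]
ee_rot: [0.0, 1.0, 0.023, 0.0]
force: [0.1, 0.2, -1.5]
grip_width: 0.46
```

Call:
{"op": "step_arm", "data": {"plan": "0.1 0 0 0 10; 0.2 0 0 0 10; 0.2 0 0 0 10"}}

```text
time_s: 11.0
eef_pos: [575.5, 135.7, 19.0]
ee_rot: [0.0, 1.0, 0.023, 0.0]
force: [-0.5, -0.7, -2.6]
grip_width: 0.461
```

Call:
{"op": "step_arm", "data": {"plan": "0.1 0 0 0 10; 0.2 0 0 0 10; 0.2 0 0 0 10"}}

```text
time_s: 11.3
eef_pos: [577.3, 135.8, 19.0]
ee_rot: [-0.0, 1.0, 0.023, 0.0]
force: [-0.3, -0.5, -2.0]
grip_width: 0.461
```

Call:
{"op": "step_arm", "data": {"plan": "0.1 0 0 0 10; 0.2 0 0 0 10; 0.2 0 0 0 10"}}

```text
time_s: 11.6
eef_pos: [578.9, 135.9, 19.0]
ee_rot: [0.0, 1.0, 0.023, -0.0]
force: [-4.1, -0.6, -0.6]
grip_width: 0.456
```

Call:
{"op": "step_arm", "data": {"plan": "0.1 0 0 0 10; 0.2 0 0 0 10; 0.2 0 0 0 10; 0.2 0 0 0 10"}}

```text
time_s: 12.0
eef_pos: [580.5, 136.0, 19.0]
ee_rot: [0.0, 1.0, 0.023, -0.001]
force: [-5.5, -0.1, 1.4]
grip_width: 0.463
```

Call:
{"op": "step_arm", "data": {"plan": "0.1 0 0 0 10; 0.2 0 0 0 10; 0.2 0 0 0 10; 0.2 0 0 0 10"}}

```text
time_s: 12.4
eef_pos: [582.0, 136.0, 19.1]
ee_rot: [0.0, 1.0, 0.023, -0.002]
force: [-9.2, -1.1, 4.0]
grip_width: 0.458
```

Call:
{"op": "step_arm", "data": {"plan": "0.05 0 -0.03 0 10; 0.1 0 -0.03 0 10; 0.1 0 -0.03 0 10; 0.1 0 -0.03 0 10; 0.1 0 -0.03 0 10"}}

```text
time_s: 12.9
eef_pos: [582.7, 136.1, 19.1]
ee_rot: [0.0, 1.0, 0.023, -0.002]
force: [-10.3, -2.0, 3.2]
grip_width: 0.462
```

```bash
python3 - <<'E'
from h import *
F=[]
for n in("wrist","top","scene"):
    s,M=tool();F.append(s["force"]); inf=info(n); im,d=cams.capture(n); V=cloud(n,d,inf); z=V[...,2]
    if n=="wrist": cv2.imwrite("pics/f.png",im[...,::-1])
    m=(z>50)&(z<62)&(d>0)&(abs(V[...,0]-582)<40)&(abs(V[...,1]-136)<18)&(V[...,0]<612)
    if m.sum()>30:
        P=V[m]; A=np.c_[P[:,:2]-P[:,:2].mean(0),np.ones(len(P))]; print(n,m.sum(),"z",np.median(P[:,2]).round(1),"tilt",np.linalg.lstsq(A,P[:,2],rcond=None)[0].round(3),P.min(0).round(1),P.max(0).round(1),np.round(cv2.minAreaRect(P[:,:2].astype(np.float32))[2],1))
print(np.round(F,1),tool()[0]["eef_pos"],tool()[0]["grip_width"], np.degrees(np.arctan2(M[1,0],M[0,0])), M[:,2])
E
```

```text
wrist 16452 z 57.1 tilt [-1.100e-02 -2.000e-03  5.731e+01] [559.6 118.   55. ] [612.  154.   61.9] 90.0
[[-10.3  -2.    3.2]
 [ -9.9  -2.1   3.5]
 [ -9.4  -1.8   2.9]] [582.68976693 136.04788057  19.08072671] 0.45898082795427164 2.6048590991415765 [-4.01529744e-03 -3.26716110e-04 -9.99991885e-01]
```

View pics/f.png

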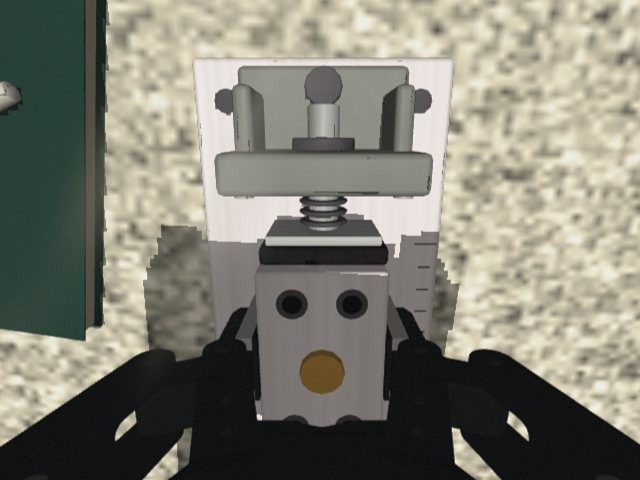

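The picture shows the block flat against the black pad at (322,255), square and centred under the stop. I'll hold and check that it stays steady.

Call:
{"op": "step_arm", "data": {"plan": "0 0 0 0 10; 0 0 0 0 10; 0 0 0 0 10; 0 0 0 0 10; 0 0 0 0 10; 0 0 0 0 10; 0 0 0 0 10; 0 0 0 0 10; 0 0 0 0 10; 0 0 0 0 10"}}

```text
time_s: 14.05
eef_pos: [582.7, 136.1, 19.1]
ee_rot: [0.0, 1.0, 0.023, -0.002]
force: [-10.3, -1.5, 2.7]
grip_width: 0.461
```

Call:
{"op": "step_arm", "data": {"plan": "0 0 0 0 10; 0 0 0 0 10; 0 0 0 0 10; 0 0 0 0 10; 0 0 0 0 10"}}

```text
time_s: 14.55
eef_pos: [582.7, 136.0, 19.1]
ee_rot: [0.0, 1.0, 0.023, -0.002]
force: [-9.4, -1.4, 3.6]
grip_width: 0.46
```

```bash
python3 -c "
from h import *
print(workorder.finish_job())"
```

```text
the job is handed in; nothing more can be done
None
```

I placed the silver manifold block on the plate with its nipple away from the stop. I then slid it to the pad and handed the job in at 14.6 s with the arm still gripping and pressing. I didn't touch the green look-alike, and the arm's path stayed clear of the timer, stopper and bottle.

- **Press force:** it held steady at about 9.4–10.3 N for over 1.5 s. Up to about 2 N of that may be friction on the plate rather than the pad.
- **Pad travel:** about 5–6.5 mm, estimated from first contact at roughly x = 577 mm and the final 582.7 mm. I had no direct reading of it.
- **Pose:** the top face was at 57 mm, which is flat on the plate allowing for about 1 mm of camera offset, and its tilt was about 0.01 rad. The tool yaw was 2.6° against about 2.5° for the plate. I estimate the block is within about 1 mm of the centre line.
- **Not checked:** the final top and scene pictures gave no usable view of the block, so the last pose check rests on the wrist camera. I also didn't re-measure the bystanders at the end.

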